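# Set a try square flush on a wall tile for scribing

### The job

Get this wall tile ready to scribe: have the tile sitting fully back against the low wooden lath on the marking board, and lay the try square with its blade flat across the tile and press its stock firmly, but without knocking or chipping the tile, up against the tile's near edge so that it sits flush along its whole length, with the blade's outer edge right on the pencil tick. Leave the square lying there, flat and still, and do not disturb the notched trowel.

Things in the scene. Friction and masses are not known exactly. Their poses are not given: they have to be found in the camera images.
- board: Fixed wooden marking board 260 (x) x 270 (y) x 12 mm on the bench. In its own frame it spans x -150 to +110, y -135 to +135 mm; origin on the bench. A low lath (250 mm long, 30 wide, 8 tall, lower than the tile) is screwed along its far side. x points away from the robot to the lath, y left along the lath, z up; yaw varies.
- lath_face (a point): Middle of the foot of the lath's face that looks back to the robot (board frame 75, 0, 12 mm), at the height of the board's top; axes as the board's. The face runs along y; the tile's far edge must sit against it.
- tile: Loose white wall tile 150 (x) x 200 (y) x 9 mm, about 0.5 kg, on the board, at the start 4 to 22 mm short of the lath and up to 2.5 degrees askew. Origin at the centre of its underside, x towards the lath, z up. Slides on the board when pushed with 3 to 10 N. Near edge: face at x = -75 mm; far edge: x = +75 mm.
- tile_edge (a point): Middle of the tile's near edge (facing the robot), at its top, 9 mm above its underside; axes as the tile's.
- tile_back_left (a point): Point on the tile's far edge face, 90 mm to the left (+y) of its middle, 4 mm above its underside; axes as the tile's.
- tile_back_right (a point): Point on the tile's far edge face, 90 mm to the right (-y) of its middle, 4 mm above its underside; axes as the tile's.
- tick (a point): Middle of the black pencil tick on the tile's glaze: a line 2 mm wide, 25 mm long, square to the near edge, running from 4 to 29 mm in from it, 50 mm to the right (-y) of the tile's middle (tile frame -58.5, -50, 9 mm); axes as the tile's.
- square: Loose L-shaped try square, about 0.55 kg, flat on the bench left or right of the board. Stock: dark steel bar 32 (x) x 140 (y) x 22 mm tall, inner face at x = +16. Blade: aluminium, 36 mm wide (y -70 to -34), runs along +x 200 mm past the stock at its right end. Origin at the centre of the stock's underside, y along the stock away from the blade, z up. Mass centre: x 10, y -5 mm.
- stock_left (a point): Point on the stock's inner face, the face that goes against the tile, near the end away from the blade (square frame 16, 65, 5 mm). The stock stands 13 mm above the tile's top, so it can be pinched across its 32 mm width above the tile. When set, the stock lies wholly within the tile's near edge.
- stock_right (a point): Point on the stock's inner face near the blade's outer edge (square frame 16, -65, 5 mm).
- blade_edge (a point): Point on the lower outer (-y) edge of the 2.5 mm thick blade, 16.5 mm beyond the stock's inner face (square frame 32.5, -70, 9.8 mm); comes over the middle of the tick when set. The blade lies 9.75 to 12.25 mm above the stock's underside: with the stock on the board it passes just over the tile and the lath.
- trowel: Notched steel trowel with a wooden handle standing above the plate, 270 x 115 mm, 75 mm tall, lying on the other side of the board from the square. Origin at the centre of its underside.
- pencil: Bystander: stub of a flat carpenter's pencil, 90 x 14 x 7 mm, lying on the left half of the tile along x; it rides with the tile and may be left there. Origin at the middle of its underside.
Not all that is in view belongs to the job. What is shaped like the tile but pink or yellow is not meant.

How it is judged:
By the outcome, as a careful person would: the job done as asked, in the order asked, and still so for the second after the job is handed in, with the robot touching nothing.
It also fails if it takes over 54 s, if anything falls off the work surface, if the arm or the gripper's body presses on something with over 40 N, if the wrist force passes 120 N, or if a joint passes its speed limit or range.

### The arm

A 7-joint arm with a two-finger parallel gripper is mounted at the origin on the work surface. World frame = base frame: x ahead of the robot, y to its left, z up, the work surface at z = 0. Lengths are in m, angles in rad, forces in N, time in s.
With the tool pointing down it reaches from about 0.4 to 0.85 m from the base axis. Payload 10.4 kg.
Tool frame: the origin (TCP) lies at the very end of the fingers, on their centre line; the grasp point (between the pads) lies 19 mm behind it (manip.grip_point_offset is the distance from the TCP to the grasp point, in m); z points along the fingers, y is the line along which they close (so a half turn about z gives the same grasp; the last joint's range is limited). The gripper opens to 85 mm and grips with 20 to 120 N. Pads are 22 mm wide; open, the fingers measure 114 mm over their backs; the gripper's body (76 mm by 85 mm) begins 54 mm behind the grasp point. The pads swing forward as they close: fully open they stand 13 mm farther back than shut.
Start: joints at [-1.184, 0.332, -0.065, 1.46, 0.022, 1.35, -0.088], TCP at [0.249, 0.573, 0.231] pointing down, gripper open.
Joint ranges: [-2.6, 2.6], [-0.5, 2.12], [-1.47, 1.34], [0.16, 2.42], [-1.27, 4.41], [0.06, 2.06], [-2.6, 2.6]. Speed limits (rad/s): [2.22, 2.22, 2.79, 2.79, 3.14, 3.14, 3.14].

### API

Orientations are given as a unit quaternion [x, y, z, w].
In Python, from workcell import manip gives the robot as it stands. The module is installed in compiled form; this text tells all that it offers.
- The arm moves only by the tool step_arm, never from a script. Its argument "moves" is a list of rows, each a list of 7 numbers: the closure, from 0 (fully open) to 1 (shut), then the shift along the world's x, y, z in mm, then the turn, a rotation vector about the world's x, y, z in rad. In form: [[grip, tx, ty, tz, ax, ay, az], ...]. A call has 1 to 10 rows; each row is the pose to reach, as a shift and turn from the pose commanded when the call began; what a row does not reach only later rows make up. A row lasts 1/10 s, in which the tool goes at most 50 mm and 8.59 degrees, less where a joint would pass 70% of its speed; a pose out of reach is approached as far as the arm can. A call with a gripper value outside its range is refused whole. The fingers move at their own pace and stop on an object; "grip_force" is the grip in N (left out, the last holds). Time passes only in rows, so rows that repeat a pose let the fingers close. It gives the time, the measured TCP pose, the force, the opening and the grip force at its end, in the units of the state.
- manip.get_obs(): the state, without advancing time (a new reading comes with each control period).
- manip.camera(name): name is "side" or "top"; returns a dict with "image" (400x640x3 uint8, blue, green, red), "K" (3x3 intrinsics, pixels), "rvec" (rotation vector, rad) and "tvec" (3), from world to camera coordinates, as OpenCV has them. Camera axes: x right, y down, z forward; pixel columns grow to the right and rows downward; lengths in m; the calibration is good to about 2 mm. A picture is of the moment at which its call begins. There is no depth.
- manip.hand_in(): hands the job in; it is judged then, once.
The state is a dict: "clock": time; "joint_pos": joint angles; "joint_velocities": joint speeds; "tau": joint torques, N m; "position": TCP position; "ee_rot": TCP orientation; "ft_force": force on the tool from outside, world axes, zero at the start; "torque": the same for the moment, N m; "grip_width": opening from 0.0 (shut) to 1.0 (fully open); "grasp_force": force on a finger pad.
Only numpy, scipy, OpenCV 4.12 (cv2) and the standard library are available. Lean on these libraries where they do the work, as an engineer would, in place of code of your own. Each camera call takes 0.05 s, during which the arm holds its last target. There are 200 camera calls.

## Working session

There is one attempt and no reset: what is moved stays moved. The work goes in short steps, Python scripts to look and compute and a tool call to move; the robot and the scene stay as the last step left them, time stands still between calls to the robot, and variables do not carry over. Pictures are saved under pics/ and viewed, at most 10 in all, crops included, and the job is handed in when it is done.

Besides the shell and the picture viewer there is one more tool, called after "Emit:" by a JSON object that holds its "op" and its "data", one argument or row to a line. step_arm: Moves the arm, as the interface text tells. Its arguments: {"type":"object","properties":{"moves":{"type":"array","items":{"type":"array","items":{"type":"number"}}},"grip_force":{"type":"number"}},"required":["moves"]}

```bash
mkdir -p pics; cat > h.py <<'E'
import numpy as np, cv2
from workcell import manip
from scipy.spatial.transform import Rotation as R
def snap(n,f=None):
    c=manip.camera(n)
    if f: cv2.imwrite('pics/'+f,c['image'])
    return c
def ray(c,uv,z):
    Rm=cv2.Rodrigues(np.array(c['rvec'],float))[0]; t=np.array(c['tvec'],float).ravel()
    d=Rm.T@np.linalg.inv(c['K'])@np.array([uv[0],uv[1],1.]); o=-Rm.T@t
    return o+d*(z-o[2])/d[2]
def proj(c,P): return cv2.projectPoints(np.array(P,float).reshape(-1,3),np.array(c['rvec'],float),np.array(c['tvec'],float),c['K'],None)[0].reshape(-1,2)
E
python3 - <<'E'
from h import *
import pickle
a=snap('top','t0.png');b=snap('side','s0.png')
pickle.dump((a,b),open('c0.pkl','wb'))
for c in(a,b):
  Rm=cv2.Rodrigues(np.array(c['rvec'],float))[0];print(-Rm.T@np.array(c['tvec']).ravel(),Rm[2])
o=manip.get_obs();print(o)
E
```

```text
[ 0.34693924 -0.00887785  1.30353387] [ 0.06041232  0.01515796 -0.99805841]
[ 0.22648056 -0.97034066  0.84489921] [ 0.17684186  0.76207225 -0.62287466]
{'clock': 0.1, 'joint_pos': array([-1.18361186,  0.3327812 , -0.06468799,  1.4608373 ,  0.02159505,
        1.34989364, -0.08850433]), 'joint_velocities': array([-1.04495209e-03, -2.65808846e-03,  2.01279667e-03, -1.99036183e-03,
        4.44275416e-05, -8.01001373e-04, -1.16330991e-03]), 'tau': array([ 1.11243178e-03, -6.26746774e+01,  4.88206709e-02, -3.92428136e+01,
        1.62562594e-02,  6.97932832e-03, -7.23039284e-05]), 'position': array([0.2488853 , 0.57295354, 0.23062218]), 'ee_rot': array([ 2.03460619e-01,  9.79082939e-01, -6.04316498e-04, -9.79578913e-05]), 'ft_force': array([ 0.07615309,  0.64746428, -0.65278791]), 'torque': array([ 0.04040278, -0.03159998,  0.02219363]), 'grasp_force': 0.0, 'grip_width': 0.9978242210264306}
```

View pics/t0.png

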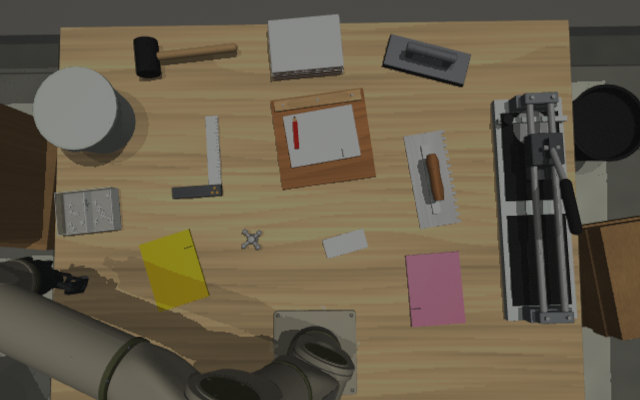

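View pics/s0.png

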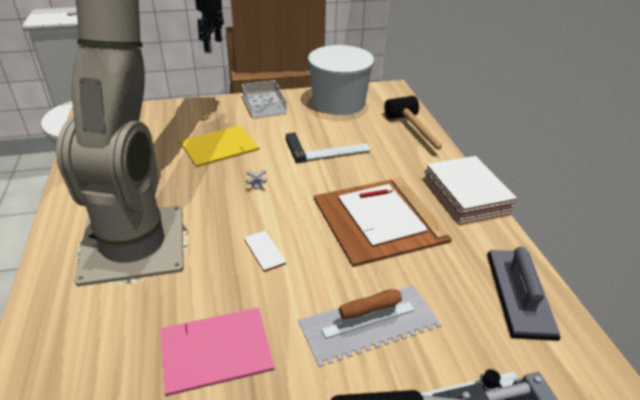

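The top view shows the tile at about (322,137) with the tick at (343,154). The square is left of the board, with its stock along (172–222,190) and its blade up at u≈213, and the trowel is at (432,180). In the side view the square is at (325,150) and the tile at (382,215).

```bash
cat >> h.py <<'E'
from scipy.optimize import minimize
from scipy.ndimage import map_coordinates
def tf(p,P,z0=0):
    P=np.array(P,float); c,s=np.cos(p[2]),np.sin(p[2])
    return np.c_[p[0]+c*P[:,0]-s*P[:,1],p[1]+s*P[:,0]+c*P[:,1],P[:,2]+z0]
def edgecost(cams,p,edges,z0,d):
    # edges: (A,B,sign) in object frame; sign=+1: brighter on left... use signed contrast
    tot=0;
    for c in cams:
        g=c['g']
        for A,B,inn,sg in edges:
            t=np.linspace(.06,.94,60)[:,None]
            P=tf(p,np.array(A)*(1-t)+np.array(B)*t,z0); uv=proj(c,P)
            q=proj(c,tf(p,(np.array(A)+B)[None]/2+np.array(inn)[None]*.003,z0))[0]-proj(c,tf(p,(np.array(A)+B)[None]/2,z0))[0]
            e=uv[-1]-uv[0]; n=np.array([-e[1],e[0]])/np.linalg.norm(e); n*=np.sign(n@q)
            s=lambda k:map_coordinates(g,[(uv+n*k)[:,1],(uv+n*k)[:,0]],order=1)
            tot-=sg*np.mean(s(d)-s(-d))*np.linalg.norm(e)/50
    return tot
def fit(cams,p0,edges,z0,ds=(3,1.5,.8)):
    for c in cams: c['g']=cv2.GaussianBlur(c['image'],(0,0),.6).astype(float)@np.array([.33,.33,.34])
    p=np.array(p0,float)
    for d in ds:
        sc=np.array([1,1,5.])
        best=None
        r=minimize(lambda q:edgecost(cams,q,edges,z0,d),p,method='Nelder-Mead',options=dict(initial_simplex=np.array([p]+[p+.0015*d*np.eye(3)[i]*sc[i] for i in range(3)]),xatol=1e-5,fatol=1e-3))
        p=r.x
    return p,r.fun
def rect(x0,x1,y0,y1,z,sg=1):
    return [((x0,y0,z),(x0,y1,z),(1,0,0),sg),((x1,y0,z),(x1,y1,z),(-1,0,0),sg),((x0,y0,z),(x1,y0,z),(0,1,0),sg),((x0,y1,z),(x1,y1,z),(0,-1,0),sg)]
TILE=rect(-.075,.075,-.1,.1,.009)
BOARD=rect(-.15,.11,-.135,.135,.012,-1)[:1]+rect(-.15,.11,-.135,.135,.012,-1)[2:]
SQ=rect(-.016,.016,-.07,.07,.022,-1)+[e for i,e in enumerate(rect(.016,.216,-.07,-.034,.01225)) if i]
E
python3 - <<'E'
from h import *
import pickle
a,b=pickle.load(open('c0.pkl','rb'))
sp=a['image'][80:210,160:390];cv2.imwrite('pics/t0c.png',cv2.resize(sp,None,fx=3.4,fy=3.4,interpolation=cv2.INTER_CUBIC))
n=ray(a,(327,163),.021);print('tile near mid',n,ray(a,(316,109),.021),'tick',ray(a,(343,154),.021),'stock',ray(a,(172,193),.022),ray(a,(222,190),.022))
f=(ray(a,(316,109),.021)+n)/2
l=ray(a,(222,190),.022)-ray(a,(172,193),.022)
st=(ray(a,(222,190),.022)+ray(a,(172,193),.022))/2
yaw=np.arctan2(-l[0],-l[1])
for cams,nm in(([a],'top'),([b],'side'),([a,b],'both')):
  d=ray(a,(316,109),.021)-n; ty=np.arctan2(d[1],d[0])
  print(nm,'tile',fit(cams,[f[0],f[1],ty],TILE,.012),'board',fit(cams,[f[0]+.0,f[1],ty],BOARD,0,(5,3,1.5,.8)),'sq',fit(cams,[st[0],st[1],-yaw],SQ,0))
E
```

```text
tile near mid [ 0.52951247 -0.03941402  0.021     ] [ 0.68551243 -0.00963578  0.021     ] tick [ 0.55478035 -0.0851658   0.021     ] stock [0.44828986 0.40202493 0.022     ] [0.45543051 0.25944103 0.022     ]
top tile (array([ 0.6092634 , -0.02404748,  0.1666482 ]), np.float64(-171.65724987741518)) board (array([ 0.62064091, -0.02398349,  0.12779678]), np.float64(-117.55668189409914)) sq (array([0.45177329, 0.3327862 , 0.07087227]), np.float64(-114.14777912056347))
side tile (array([ 0.61076501, -0.02503324,  0.16807942]), np.float64(-271.4580520349414)) board (array([ 0.62044622, -0.03526661,  0.13015972]), np.float64(-201.71832972628363)) sq (array([0.45082684, 0.33114288, 0.06065585]), np.float64(-134.93010072042765))
both tile (array([ 0.60998668, -0.02442396,  0.16799277]), np.float64(-435.0311504806975)) board (array([ 0.62103675, -0.03525164,  0.12945994]), np.float64(-241.0218217078455)) sq (array([0.45160579, 0.33247093, 0.06824793]), np.float64(-242.6173082320115))
```

View pics/t0c.png

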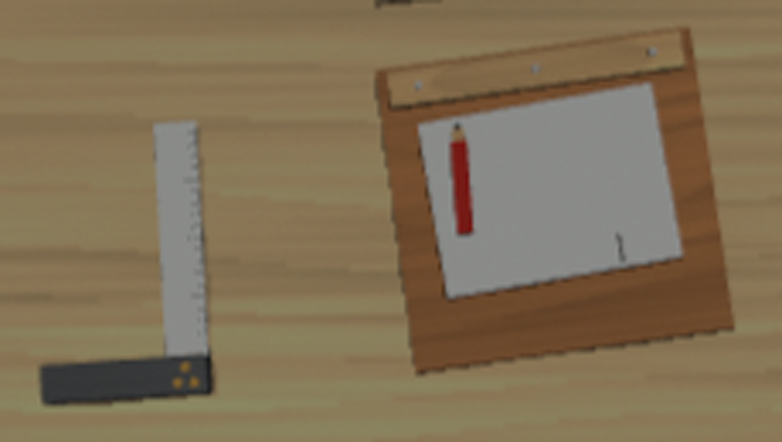

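Emit:
{"op": "step_arm", "data": {
  "moves": [
    [0.4, 40, -50, 0, 0, 0, 0.05],
    [0.4, 60, -95, 0, 0, 0, 0.1],
    [0.4, 80, -145, 0, 0, 0, 0.15],
    [0.4, 100, -190, -10, 0, 0, 0.2],
    [0.4, 120, -235, -20, 0, 0, 0.25],
    [0.4, 140, -280, -30, 0, 0, 0.3],
    [0.4, 155, -325, -40, 0, 0, 0.35],
    [0.4, 175, -370, -50, 0, 0, 0.4],
    [0.4, 195, -415, -60, 0, 0, 0.45],
    [0.4, 210, -460, -70, 0, 0, 0.5]
  ],
  "grip_force": 40
}}

```text
clock: 1.1
position: [0.4546, 0.1247, 0.1639]
ee_rot: [-0.046, 0.999, 0.0, 0.0]
ft_force: [0.4, 0.4, 1.0]
grip_width: 0.597
grasp_force: 0.0
```

Emit:
{"op": "step_arm", "data": {
  "moves": [
    [0.4, 15, -45, -10, 0, 0, 0.02],
    [0.4, 30, -90, -30, 0, 0, 0.039],
    [0.4, 49, -151, -60, 0, 0, 0.039],
    [0.4, 49, -151, -90, 0, 0, 0.039],
    [0.4, 49, -151, -100, 0, 0, 0.039],
    [0.4, 49, -151, -100, 0, 0, 0.039],
    [0.4, 49, -151, -100, 0, 0, 0.039]
  ]
}}

```text
clock: 1.8
position: [0.5036, -0.0231, 0.0651]
ee_rot: [-0.065, 0.998, 0.0, 0.0]
ft_force: [0.6, 0.6, 0.7]
grip_width: 0.6
grasp_force: 0.0
```

Emit:
{"op": "step_arm", "data": {
  "moves": [
    [0.4, 5, -15, -20, 0, 0, 0],
    [0.4, 5, -15, -40, 0, 0, 0],
    [0.4, 5, -15, -47, 0, 0, 0],
    [0.4, 5, -15, -52, 0, 0, 0],
    [0.4, 5, -15, -52, 0, 0, 0]
  ]
}}

```text
clock: 2.3
position: [0.5085, -0.0385, 0.0128]
ee_rot: [-0.065, 0.998, 0.0, 0.0]
ft_force: [-0.1, -0.0, -0.2]
grip_width: 0.599
grasp_force: 0.0
```

Emit:
{"op": "step_arm", "data": {
  "moves": [
    [0.4, 2, 0.3, 0, 0, 0, 0],
    [0.4, 4, 0.5, 0, 0, 0, 0],
    [0.4, 6, 0.8, 0, 0, 0, 0],
    [0.4, 8, 1, 0, 0, 0, 0],
    [0.4, 9, 1.2, 0, 0, 0, 0],
    [0.4, 10, 1.3, 0, 0, 0, 0],
    [0.4, 11, 1.4, 0, 0, 0, 0],
    [0.4, 12, 1.6, 0, 0, 0, 0]
  ]
}}

```text
clock: 3.1
position: [0.5202, -0.0378, 0.0123]
ee_rot: [-0.065, 0.998, 0.0, -0.0]
ft_force: [-0.4, 0.7, -0.3]
grip_width: 0.6
grasp_force: 0.0
```

Emit:
{"op": "step_arm", "data": {
  "moves": [
    [0.4, 1, 0.1, 0, 0, 0, 0],
    [0.4, 2, 0.3, 0, 0, 0, 0],
    [0.4, 3, 0.4, 0, 0, 0, 0],
    [0.4, 4, 0.5, 0, 0, 0, 0],
    [0.4, 5, 0.7, 0, 0, 0, 0],
    [0.4, 6, 0.8, 0, 0, 0, 0],
    [0.4, 7, 0.9, 0, 0, 0, 0]
  ]
}}

```text
clock: 3.8
position: [0.527, -0.0368, 0.0122]
ee_rot: [-0.065, 0.998, 0.0, -0.0]
ft_force: [-3.0, -0.0, 0.7]
grip_width: 0.601
grasp_force: 1.5
```

Emit:
{"op": "step_arm", "data": {
  "moves": [
    [0.4, 1, 0.1, 0, 0, 0, 0],
    [0.4, 2, 0.3, 0, 0, 0, 0],
    [0.4, 3, 0.4, 0, 0, 0, 0],
    [0.4, 4, 0.5, 0, 0, 0, 0]
  ]
}}

```text
clock: 4.2
position: [0.5313, -0.0363, 0.0122]
ee_rot: [-0.065, 0.998, 0.0, -0.0]
ft_force: [-2.9, 0.9, 0.2]
grip_width: 0.599
grasp_force: 1.2
```

Emit:
{"op": "step_arm", "data": {
  "moves": [
    [0.4, 0.5, 0.1, 0, 0, 0, 0],
    [0.4, 1, 0.1, 0, 0, 0, 0],
    [0.4, 1.5, 0.2, 0, 0, 0, 0],
    [0.4, 2, 0.3, 0, 0, 0, 0]
  ]
}}

```text
clock: 4.6
position: [0.5332, -0.036, 0.0123]
ee_rot: [-0.065, 0.998, 0.0, 0.0]
ft_force: [-2.1, -0.3, -0.8]
grip_width: 0.601
grasp_force: 1.0
```

Emit:
{"op": "step_arm", "data": {
  "moves": [
    [0.4, 0.5, 0.1, 0, 0, 0, 0],
    [0.4, 1, 0.1, 0, 0, 0, 0],
    [0.4, 1, 0.1, 0, 0, 0, 0]
  ]
}}

```text
clock: 4.9
position: [0.5343, -0.036, 0.0123]
ee_rot: [-0.065, 0.998, 0.0, 0.0]
ft_force: [-1.5, 0.5, -0.2]
grip_width: 0.601
grasp_force: 0.8
```

Emit:
{"op": "step_arm", "data": {
  "moves": [
    [0.4, 0.5, 0.1, 0, 0, 0, 0],
    [0.4, 1, 0.1, 0, 0, 0, 0],
    [0.4, 1.5, 0.2, 0, 0, 0, 0]
  ]
}}

```text
clock: 5.2
position: [0.5357, -0.0358, 0.0123]
ee_rot: [-0.065, 0.998, 0.0, -0.0]
ft_force: [-1.2, -0.1, -1.1]
grip_width: 0.599
grasp_force: 1.1
```

```bash
python3 - <<'E'
from h import *
a=snap('top');b=snap('side')
for cams in ([a],[b],[a,b]):
  t=fit(cams,[.619,-.024,.13],TILE[1:],.012,(1.5,.8))[0];bd=fit(cams,[.6210,-.0353,.1295],BOARD,0,(1.5,.8))[0]
  d=t[:2]-bd[:2];c,s=np.cos(bd[2]),np.sin(bd[2]);print(t,bd,'rel',1e3*(c*d[0]+s*d[1]),1e3*(c*d[1]-s*d[0]),t[2]-bd[2])
E
```

```text
[ 0.61939629 -0.02508273  0.13269736] [ 0.62006878 -0.02419961  0.13181076] rel -0.7827305027112195 -0.7870713531803558 0.0008866010586815465
[ 0.62184101 -0.02634948  0.13766642] [ 0.62062023 -0.03584633  0.12795881] rel 2.4226898211474004 9.263416745699908 0.009707618374387744
[ 0.62012731 -0.02557135  0.13510186] [ 0.62089254 -0.03576782  0.12949791] rel 0.5579171221000374 10.209907782647756 0.005603949769376393
```

Emit:
{"op": "step_arm", "data": {
  "moves": [
    [0.4, 0.5, 0.1, 0, 0, 0, 0],
    [0.4, 1, 0.1, 0, 0, 0, 0],
    [0.4, 1, 0.1, 0, 0, 0, 0]
  ]
}}

```text
clock: 5.6
position: [0.5368, -0.0356, 0.0123]
ee_rot: [-0.065, 0.998, 0.0, 0.0]
ft_force: [-1.0, 0.5, -0.1]
grip_width: 0.6
grasp_force: 0.9
```

Emit:
{"op": "step_arm", "data": {
  "moves": [
    [0.4, 0.5, 0.1, 0, 0, 0, 0],
    [0.4, 1, 0.1, 0, 0, 0, 0],
    [0.4, 1, 0.1, 0, 0, 0, 0]
  ]
}}

```text
clock: 5.9
position: [0.5378, -0.0355, 0.0123]
ee_rot: [-0.065, 0.998, 0.0, 0.0]
ft_force: [-2.0, 0.6, -0.7]
grip_width: 0.599
grasp_force: 0.9
```

Emit:
{"op": "step_arm", "data": {
  "moves": [
    [0.4, 0.5, 0.1, 0, 0, 0, 0],
    [0.4, 1, 0.1, 0, 0, 0, 0],
    [0.4, 1, 0.1, 0, 0, 0, 0]
  ]
}}

```text
clock: 6.2
position: [0.5388, -0.0354, 0.0123]
ee_rot: [-0.065, 0.998, 0.0, 0.0]
ft_force: [-2.1, 0.1, -1.4]
grip_width: 0.603
grasp_force: 0.9
```

Emit:
{"op": "step_arm", "data": {
  "moves": [
    [0.4, 0.5, 0.1, 0, 0, 0, 0],
    [0.4, 1, 0.1, 0, 0, 0, 0],
    [0.4, 1, 0.1, 0, 0, 0, 0]
  ]
}}

```text
clock: 6.5
position: [0.5392, -0.0354, 0.0122]
ee_rot: [-0.065, 0.998, 0.0, -0.001]
ft_force: [-5.0, 1.0, 1.3]
grip_width: 0.601
grasp_force: 2.5
```

Emit:
{"op": "step_arm", "data": {
  "moves": [
    [0.4, 0.5, 0.1, 0, 0, 0, 0],
    [0.4, 1, 0.1, 0, 0, 0, 0],
    [0.4, 1, 0.1, 0, 0, 0, 0]
  ]
}}

```text
clock: 6.8
position: [0.5393, -0.0354, 0.0121]
ee_rot: [-0.064, 0.998, 0.0, -0.002]
ft_force: [-9.9, 1.0, 5.9]
grip_width: 0.594
grasp_force: 4.6
```

Emit:
{"op": "step_arm", "data": {
  "moves": [
    [0.4, 0.5, 0.1, 0, 0, 0, 0],
    [0.4, 1, 0.1, 0, 0, 0, 0],
    [0.4, 1, 0.1, 0, 0, 0, 0]
  ]
}}

```text
clock: 7.1
position: [0.5394, -0.0354, 0.012]
ee_rot: [-0.064, 0.998, 0.0, -0.002]
ft_force: [-13.6, -1.1, 9.0]
grip_width: 0.599
grasp_force: 6.7
```

Emit:
{"op": "step_arm", "data": {
  "moves": [
    [0.4, -2, 0, 0, 0, 0, 0],
    [0.4, -5, -1, 0, 0, 0, 0],
    [0.4, -15, -2, 5, 0, 0, 0],
    [0.4, -30, -4, 20, 0, 0, 0],
    [0.3, -35, 5, 60, 0, 0, -0.1],
    [0.2, -38, 20, 100, 0, 0, -0.24],
    [0.1, -40, 50, 120, 0, 0, -0.38],
    [0, -45, 95, 120, 0, 0, -0.52],
    [0, -50, 140, 120, 0, 0, -0.66],
    [0, -55, 185, 120, 0, 0, -0.8]
  ]
}}

```text
clock: 8.1
position: [0.4874, 0.1452, 0.1333]
ee_rot: [0.322, 0.947, 0.001, 0.001]
ft_force: [0.2, 0.8, -0.4]
grip_width: 0.999
grasp_force: 0.0
```

Emit:
{"op": "step_arm", "data": {
  "moves": [
    [0, -5, 40, 0, 0, 0, -0.14],
    [0, -10, 80, 0, 0, 0, -0.28],
    [0, -15, 120, 0, 0, 0, -0.42],
    [0, -20, 150, 0, 0, 0, -0.56],
    [0, -28, 165, 0, 0, 0, -0.7],
    [0, -34, 178, -10, 0, 0, -0.82],
    [0, -34, 178, -20, 0, 0, -0.83],
    [0, -34, 178, -20, 0, 0, -0.83],
    [0, -34, 178, -20, 0, 0, -0.83]
  ]
}}

```text
clock: 9.0
position: [0.4542, 0.3206, 0.1124]
ee_rot: [0.673, 0.739, -0.0, 0.0]
ft_force: [-0.7, -0.3, 0.2]
grip_width: 1.003
grasp_force: 0.0
```

```bash
python3 - <<'E'
from h import *
import pickle
a=snap('top','t1.png');b=snap('side')
pickle.dump((a,b),open('c1.pkl','wb'))
for cams in ([a],[b],[a,b]):
  print(fit(cams,[.6205,-.0255,.1305],TILE,.012,(1.5,.8))[0],fit(cams,[.6210,-.0353,.1295],BOARD,0,(1.5,.8))[0])
o=manip.get_obs();r=R.from_quat(o['ee_rot']).as_matrix();print(o['clock'],o['position'],r[:,1],r[:,2])
sp=a['image'][80:210,160:390];cv2.imwrite('pics/t1c.png',cv2.resize(sp,None,fx=3.4,fy=3.4,interpolation=cv2.INTER_CUBIC))
E
```

```text
[ 0.62404123 -0.02493545  0.12706731] [ 0.62063977 -0.02396597  0.12779294]
[ 0.62527007 -0.02616189  0.12786637] [ 0.62057197 -0.03566119  0.13052922]
[ 0.62468938 -0.02540254  0.12881469] [ 0.62115039 -0.0355972   0.12919465]
9.1 [0.45439854 0.32096772 0.11282753] [9.95712662e-01 9.24974082e-02 7.23360616e-04] [ 7.01697733e-04  2.66722012e-04 -9.99999718e-01]
```

View pics/t1c.png

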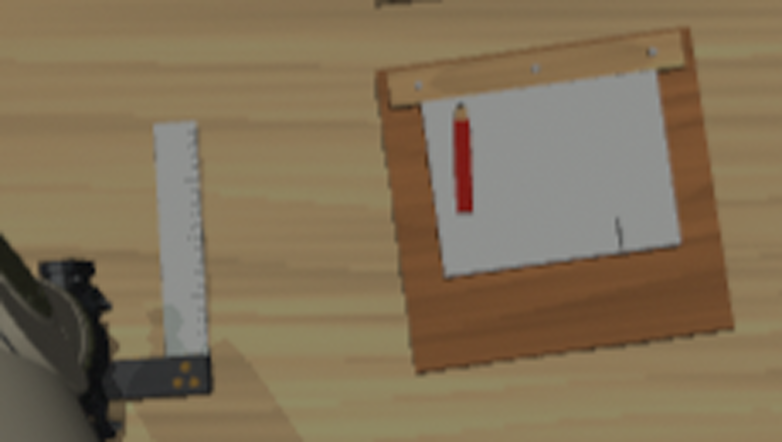

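The tile now sits flush along the lath. The gripper hovers over the stock.

Emit:
{"op": "step_arm", "data": {
  "moves": [
    [0, -2.5, 6.5, -20, 0, 0, -0.0245],
    [0, -2.5, 6.5, -50, 0, 0, -0.0245],
    [0, -2.5, 6.5, -75, 0, 0, -0.0245],
    [0, -2.5, 6.5, -90, 0, 0, -0.0245],
    [0, -2.5, 6.5, -98, 0, 0, -0.0245],
    [0, -2.5, 6.5, -101.5, 0, 0, -0.0245],
    [0, -2.5, 6.5, -101.5, 0, 0, -0.0245]
  ]
}}

```text
clock: 9.8
position: [0.4515, 0.3285, 0.0113]
ee_rot: [0.683, 0.731, 0.0, 0.0]
ft_force: [-0.7, 0.3, 0.2]
grip_width: 1.001
grasp_force: 0.0
```

Emit:
{"op": "step_arm", "data": {
  "moves": [
    [0.4, 0, 0, 0, 0, 0, 0],
    [0.5, 0, 0, 0, 0, 0, 0],
    [0.6, 0, 0, 0, 0, 0, 0],
    [0.7, 0, 0, 0, 0, 0, 0],
    [0.7, 0, 0, 0, 0, 0, 0],
    [0.7, 0, 0, 0, 0, 0, 0]
  ],
  "grip_force": 60
}}

```text
clock: 10.4
position: [0.452, 0.3289, 0.0118]
ee_rot: [0.683, 0.731, 0.001, 0.0]
ft_force: [0.2, -0.9, 5.9]
grip_width: 0.354
grasp_force: 60.0
```

Emit:
{"op": "step_arm", "data": {
  "moves": [
    [1, 0, 0, 2, 0, 0, 0],
    [1, 0, 0, 8, 0, 0, 0],
    [1, 0, 0, 18, 0, 0, 0],
    [1, 0, 0, 30, 0, 0, 0],
    [1, 0, 0, 40, 0, 0, 0],
    [1, 0, 0, 40, 0, 0, 0],
    [1, 0, 0, 40, 0, 0, 0],
    [1, 0, 0, 40, 0, 0, 0]
  ],
  "grip_force": 80
}}

```text
clock: 11.2
position: [0.4508, 0.3282, 0.0504]
ee_rot: [0.683, 0.731, -0.0, -0.0]
ft_force: [0.9, 0.4, -6.0]
grip_width: 0.346
grasp_force: 79.7
```

```bash
python3 - <<'E'
from h import *
import pickle
a=snap('top');b=snap('side')
o=manip.get_obs();r=R.from_quat(o['ee_rot']).as_matrix();print(o['clock'],o['position'],np.arctan2(r[1,1],r[0,1]),r[:,2],o['ft_force'],o['torque'],o['grip_width'])
BL=[e for i,e in enumerate(rect(.016,.216,-.07,-.034,.01225)) if i]
for z in(.038,.04,.042):
  print(z,[fit(c,[.452,.3335,.068],BL,z,(1.5,.8)) for c in([a],[b],[a,b])])
sp=b['image'][80:230,240:460];cv2.imwrite('pics/s2c.png',cv2.resize(sp,None,fx=3.5,fy=3.5,interpolation=cv2.INTER_CUBIC))
E
```

```text
11.3 [0.45081665 0.3281438  0.05028429] 0.06807791275828462 [-6.18710328e-04 -7.52830560e-04 -9.99999525e-01] [-1.04267152  0.55794613 -5.85336119] [-0.04886442  0.08009594 -0.02088108] 0.3472292921640316
0.038 [(array([0.45019042, 0.33360647, 0.06497453]), np.float64(-51.16432654917346)), (array([0.45360227, 0.33536938, 0.05648126]), np.float64(-46.607308127391576)), (array([0.45102985, 0.33384789, 0.06419303]), np.float64(-96.98413128318074))]
0.04 [(array([0.44930835, 0.33313613, 0.06482077]), np.float64(-51.1144232276867)), (array([0.45256804, 0.33214743, 0.057122  ]), np.float64(-46.61169734824915)), (array([0.45051617, 0.33301499, 0.06385564]), np.float64(-95.51649483543767))]
0.042 [(array([0.44889663, 0.33256724, 0.06552571]), np.float64(-51.08947531076154)), (array([0.45142745, 0.32908927, 0.05616917]), np.float64(-46.61509962924869)), (array([0.44977702, 0.33238842, 0.06264129]), np.float64(-88.41556073805049))]
```

View pics/s2c.png

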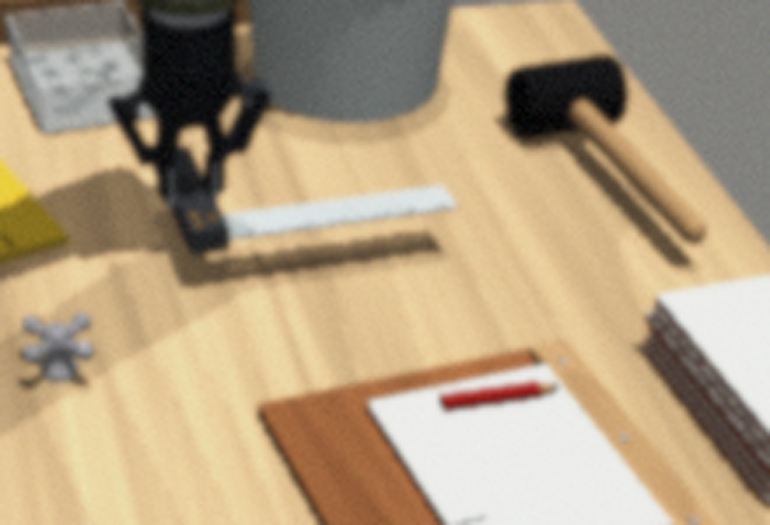

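Emit:
{"op": "step_arm", "data": {
  "moves": [
    [1, 1, -5, 8, 0, 0, 0],
    [1, 4, -20, 18, 0, 0, 0.005],
    [1, 10, -50, 28, 0, 0, 0.01],
    [1, 18, -88, 30, 0, 0, 0.02],
    [1, 26, -128, 30, 0, 0, 0.03],
    [1, 34, -168, 30, 0, 0, 0.04],
    [1, 42, -208, 30, 0, 0, 0.05],
    [1, 50, -248, 30, 0, 0, 0.06],
    [1, 57, -284, 30, 0, 0, 0.061],
    [1, 63, -314, 30, 0, 0, 0.061]
  ]
}}

```text
clock: 12.3
position: [0.5141, 0.0105, 0.0819]
ee_rot: [0.661, 0.75, 0.0, 0.0]
ft_force: [1.5, -0.1, -5.7]
grip_width: 0.353
grasp_force: 80.0
```

Emit:
{"op": "step_arm", "data": {
  "moves": [
    [1, 4, -20, 0, 0, 0, 0],
    [1, 6, -32, 0, 0, 0, 0],
    [1, 7, -37, 0, 0, 0, 0],
    [1, 7, -38, -10, 0, 0, 0],
    [1, 7, -38, -25, 0, 0, 0],
    [1, 7, -38, -37, 0, 0, 0],
    [1, 7, -38, -43, 0, 0, 0],
    [1, 7, -38, -45, 0, 0, 0],
    [1, 7, -38, -45, 0, 0, 0],
    [1, 7, -38, -45, 0, 0, 0]
  ]
}}

```text
clock: 13.3
position: [0.5215, -0.0235, 0.0362]
ee_rot: [0.66, 0.751, 0.0, 0.0]
ft_force: [1.9, -1.3, -5.1]
grip_width: 0.348
grasp_force: 80.0
```

```bash
cat > m.py <<'E'
from h import *
import sys
z=float(sys.argv[1]); T0=[.6247,-.0254,.1288]
a=snap('top');b=snap('side')
o=manip.get_obs();r=R.from_quat(o['ee_rot']).as_matrix();P=o['position'];yw=np.arctan2(r[1,1],r[0,1]);print(o['clock'],P,yw,r[:2,2],o['ft_force'],o['torque'])
ST=[((-.016,-.07,.022),(-.016,.07,.022),(1,0,0),-1),((-.016,-.07,.022),(.016,-.07,.022),(0,1,0),-1),((-.016,.07,.022),(.016,.07,.022),(0,-1,0),-1)]
TIP=[((.216,-.07,.01225),(.216,-.034,.01225),(-1,0,0),1)]
s0=[P[0]-.005*np.sin(yw),P[1]+.005*np.cos(yw),yw]
for c in ([a],[b],[a,b]):
  s=fit(c,s0,ST,z,(1.5,.8))[0]; d=s[:2]-T0[:2];cc,ss=np.cos(T0[2]),np.sin(T0[2])
  print('sq',s,'in tile(want -91,20)',1e3*(cc*d[0]+ss*d[1]),1e3*(cc*d[1]-ss*d[0]),s[2]-T0[2])
for n,c in(('top',a),('side',b)):
  x,y=((270,95) if n=='top' else (310,170))
  sp=c['image'][y:y+100,x:x+130];cv2.imwrite(f'pics/{sys.argv[2]}{n}.png',cv2.resize(sp,None,fx=5.5,fy=5.5,interpolation=cv2.INTER_CUBIC))
E
python3 m.py .0235 p
```

```text
13.4 [ 0.52154974 -0.02353698  0.03632095] 0.12910646984834148 [0.00102321 0.00018091] [ 0.74158069 -1.30245801 -5.84720676] [-0.01791611  0.05015192  0.01914116]
sq [ 0.51943046 -0.00884895  0.05442148] in tile(want -91,20) -102.27167611240515 29.93520730249203 -0.07437852091424901
sq [ 0.50673348 -0.02030174  0.02382124] in tile(want -91,20) -116.33453226857165 20.208140472308358 -0.10497875582795348
sq [ 0.50415876 -0.02098246 -0.04790942] in tile(want -91,20) -118.97536114802946 19.86376519046716 -0.17670941631845732
```

View pics/pside.png

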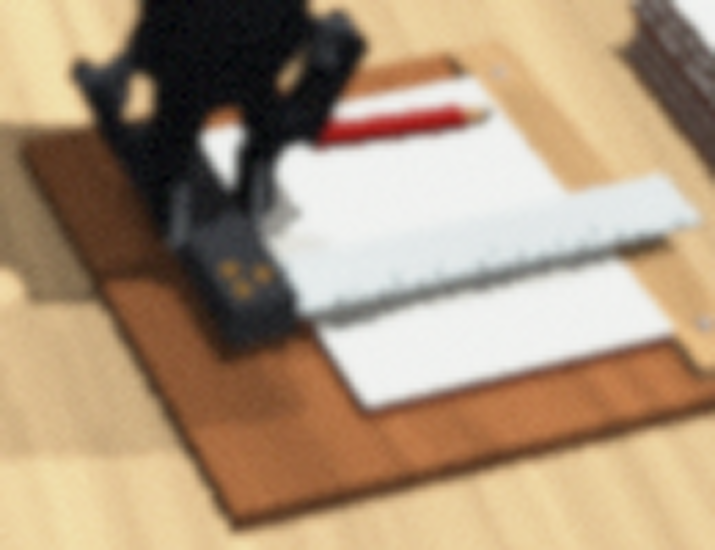

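The square is level above the board with its blade over the tile. I'll lower it now.

Emit:
{"op": "step_arm", "data": {
  "moves": [
    [1, 0, 0, -4, 0, 0, 0],
    [1, 0, 0, -8, 0, 0, 0],
    [1, 0, 0, -10, 0, 0, 0],
    [1, 0, 0, -11, 0, 0, 0],
    [1, 0, 0, -11.5, 0, 0, 0],
    [1, 0, 0, -12, 0, 0, 0],
    [1, 0, 0, -12, 0, 0, 0]
  ]
}}

```text
clock: 14.1
position: [0.5212, -0.0236, 0.024]
ee_rot: [0.66, 0.751, 0.0, 0.0]
ft_force: [-0.6, -0.7, -3.1]
grip_width: 0.342
grasp_force: 80.3
```

Emit:
{"op": "step_arm", "data": {
  "moves": [
    [1, 0, 0, -0.3, 0, 0, 0],
    [1, 0, 0, -0.6, 0, 0, 0],
    [1, 0, 0, -0.6, 0, 0, 0]
  ]
}}

```text
clock: 14.4
position: [0.5212, -0.0236, 0.0239]
ee_rot: [0.66, 0.751, 0.0, -0.0]
ft_force: [-5.9, 1.6, 7.8]
grip_width: 0.346
grasp_force: 81.7
```

Emit:
{"op": "step_arm", "data": {
  "moves": [
    [1, 0, 0, -0.3, 0, 0, 0],
    [1, 0, 0, -0.6, 0, 0, 0],
    [1, 0, 0, -0.6, 0, 0, 0]
  ]
}}

```text
clock: 14.7
position: [0.5212, -0.0236, 0.0239]
ee_rot: [0.66, 0.751, 0.0, -0.0]
ft_force: [-9.0, 0.1, 16.6]
grip_width: 0.348
grasp_force: 82.7
```

Emit:
{"op": "step_arm", "data": {
  "moves": [
    [1, 0, 0, 0.5, 0, 0, 0],
    [1, 0, 0, 0.9, 0, 0, 0],
    [1, 2, 0.25, 0.9, 0, 0, 0],
    [1, 4, 0.5, 0.9, 0, 0, 0],
    [1, 6, 0.8, 0.9, 0, 0, 0],
    [1, 7, 0.9, 0.9, 0, 0, 0],
    [1, 7, 0.9, 0.9, 0, 0, 0]
  ]
}}

```text
clock: 15.4
position: [0.5282, -0.0229, 0.0239]
ee_rot: [0.66, 0.751, -0.0, -0.0]
ft_force: [-5.4, -0.5, 6.6]
grip_width: 0.347
grasp_force: 81.4
```

```bash
python3 m.py .012 q; python3 - <<'E'
import cv2,numpy as np
a=cv2.imread('pics/qtop.png');b=cv2.imread('pics/qside.png')
cv2.imwrite('pics/q.png',np.hstack([a[:,200:600],b[:,100:500]]))
E
```

```text
15.5 [ 0.52824686 -0.02290824  0.02395668] 0.12883371471908817 [1.26835510e-04 4.97489705e-05] [-5.69533261 -0.3415436   6.13869365] [-0.16621287  1.16858708 -0.02801373]
sq [ 0.525153   -0.00680713  0.09043869] in tile(want -91,20) -96.33428390949996 31.225092207571013 -0.03836130586493
sq [ 0.53749859 -0.00172953  0.14416389] in tile(want -91,20) -83.43876214783575 34.674914744705404 0.01536388706797387
sq [0.53788859 0.00096383 0.18963518] in tile(want -91,20) -82.70605294928316 37.29587103068538 0.06083518480286826
```

View pics/q.png

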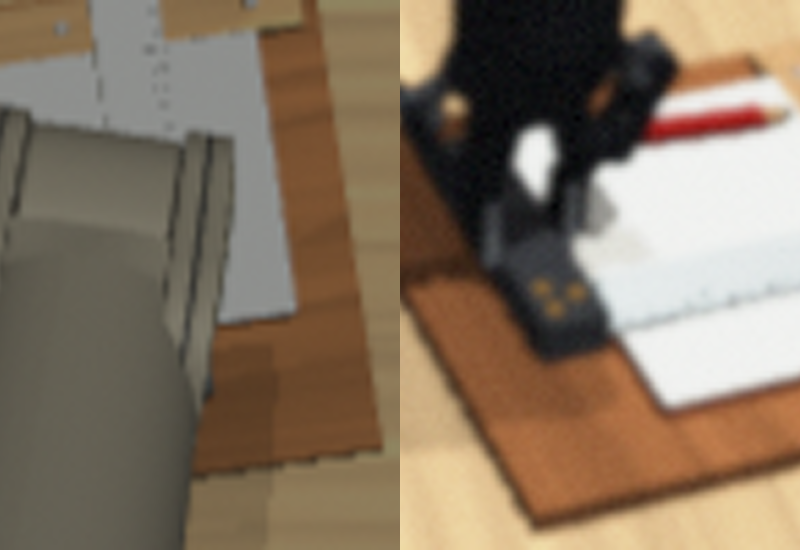

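Emit:
{"op": "step_arm", "data": {
  "moves": [
    [1, 0.8, 0.1, 0.2, 0, 0, 0],
    [1, 1.6, 0.2, 0.2, 0, 0, 0],
    [1, 2.4, 0.3, 0.2, 0, 0, 0],
    [1, 3, 0.4, 0.2, 0, 0, 0],
    [1, 3, 0.4, 0.2, 0, 0, 0]
  ]
}}

```text
clock: 16.0
position: [0.5312, -0.0225, 0.024]
ee_rot: [0.66, 0.751, -0.0, -0.0]
ft_force: [-5.1, -0.5, 5.4]
grip_width: 0.351
grasp_force: 81.3
```

Emit:
{"op": "step_arm", "data": {
  "moves": [
    [1, 0.4, 0.1, 0, 0, 0, 0],
    [1, 0.8, 0.1, 0, 0, 0, 0],
    [1, 1.2, 0.2, 0, 0, 0, 0],
    [1, 1.2, 0.2, 0, 0, 0, 0]
  ]
}}

```text
clock: 16.4
position: [0.5322, -0.0223, 0.0239]
ee_rot: [0.66, 0.751, -0.0, -0.0]
ft_force: [-5.9, -0.3, 6.0]
grip_width: 0.343
grasp_force: 81.5
```

Emit:
{"op": "step_arm", "data": {
  "moves": [
    [1, 0.3, 0, 0, 0, 0, 0],
    [1, 0.6, 0.1, 0, 0, 0, 0],
    [1, 0.9, 0.1, 0, 0, 0, 0],
    [1, 0.9, 0.1, 0, 0, 0, 0]
  ]
}}

```text
clock: 16.8
position: [0.5324, -0.0223, 0.024]
ee_rot: [0.66, 0.751, -0.001, -0.001]
ft_force: [-10.4, -1.6, 11.2]
grip_width: 0.345
grasp_force: 82.1
```

Emit:
{"op": "step_arm", "data": {
  "moves": [
    [1, 0.3, 0, 0, 0, 0, 0],
    [1, 0.6, 0.1, 0, 0, 0, 0],
    [1, 0.9, 0.1, 0, 0, 0, 0],
    [1, 0.9, 0.1, 0, 0, 0, 0]
  ]
}}

```text
clock: 17.2
position: [0.5325, -0.0223, 0.0239]
ee_rot: [0.66, 0.751, -0.001, -0.001]
ft_force: [-14.6, -0.8, 15.3]
grip_width: 0.345
grasp_force: 82.6
```

Emit:
{"op": "step_arm", "data": {
  "moves": [
    [1, -0.6, -0.1, 0.3, 0, 0, 0],
    [1, -1, -0.1, 0.5, 0, 0, 0],
    [0.6, -1, -0.1, 0.5, 0, 0, 0],
    [0.5, -1, -0.1, 0.5, 0, 0, 0],
    [0.3, -1, -0.1, 0.5, 0, 0, 0],
    [0.1, -1, -0.1, 0.5, 0, 0, 0],
    [0, -1, -0.1, 5, 0, 0, 0],
    [0, -1, -0.1, 20, 0, 0, 0],
    [0, -1, -0.1, 50, 0, 0, 0],
    [0, -1, -0.1, 90, 0, 0, 0]
  ]
}}

```text
clock: 18.2
position: [0.5323, -0.0222, 0.1147]
ee_rot: [0.66, 0.751, -0.001, -0.0]
ft_force: [0.4, 0.6, 0.4]
grip_width: 1.002
grasp_force: 0.0
```

Emit:
{"op": "step_arm", "data": {
  "moves": [
    [0.2, -10, 40, 10, 0, 0, 0],
    [0.4, -20, 85, 10, 0, 0, 0],
    [0.6, -30, 130, 10, 0, 0, 0],
    [0.8, -40, 180, 10, 0, 0, 0],
    [0.8, -40, 230, 10, 0, 0, 0],
    [0.8, -40, 280, 10, 0, 0, 0]
  ]
}}

```text
clock: 18.8
position: [0.493, 0.2591, 0.1255]
ee_rot: [0.66, 0.751, 0.001, 0.0]
ft_force: [0.6, 0.6, 0.3]
grip_width: 0.197
grasp_force: 0.0
```

```bash
cat > m2.py <<'E'
from h import *
import sys
a=snap('top');b=snap('side');print(manip.get_obs()['clock'])
BD=rect(-.15,.11,-.135,.135,.012,-1)
E1=rect(-.016,.016,-.07,.07,.022,-1)
SQ2=[E1[0],E1[2],E1[3]]+[((.166,-.07,.01225),(.216,-.07,.01225),(0,1,0),1),((.166,-.034,.01225),(.216,-.034,.01225),(0,-1,0),1)]
TL=rect(-.075,.075,-.1,.1,.009); TL=[((-.075,-.1,.009),(-.075,-.06,.009),(1,0,0),1)]+TL[2:]+[((.075,-.1,.009),(.075,-.06,.009),(-1,0,0),1),((.075,-.01,.009),(.075,.1,.009),(-1,0,0),1)]
for c in([a],[b],[a,b]):
  t=fit(c,[.6247,-.0254,.1288],TL,.012,(1.5,.8))[0]
  s=fit(c,[.5319,-.0172,.129],SQ2,.012,(1.5,.8))[0]
  d=s[:2]-t[:2];cc,ss=np.cos(.129),np.sin(.129)
  print('t',t,'s',s,'rel',1e3*(cc*d[0]+ss*d[1]),1e3*(cc*d[1]-ss*d[0]),s[2]-t[2])
A=cv2.resize(a['image'][95:195,275:375],None,fx=4,fy=4,interpolation=cv2.INTER_CUBIC)
q=b['image'];u=proj(b,[[.555,-.08,.02]])[0].astype(int);print(u)
B=cv2.resize(q[u[1]-35:u[1]+15,u[0]-25:u[0]+25],(400,400),interpolation=cv2.INTER_CUBIC)
cv2.imwrite('pics/'+sys.argv[1],np.hstack([A,B]))
E
python3 m2.py r.png
```

```text
18.9
t [ 0.62416892 -0.02492235  0.12740002] s [ 0.52549513 -0.01672554  0.11990733] rel -96.79944933023336 20.822346967663712 -0.007492685028888044
t [ 0.62601774 -0.0259776   0.12090226] s [ 0.52202589 -0.02492236  0.15896326] rel -102.99203426205355 14.424251644389896 0.03806099902411622
t [ 0.6250098  -0.02530999  0.12514004] s [ 0.52346142 -0.01472628  0.10833552] rel -99.34309555956231 23.55920350542971 -0.01680452173717442
[366 228]
```

View pics/r.png

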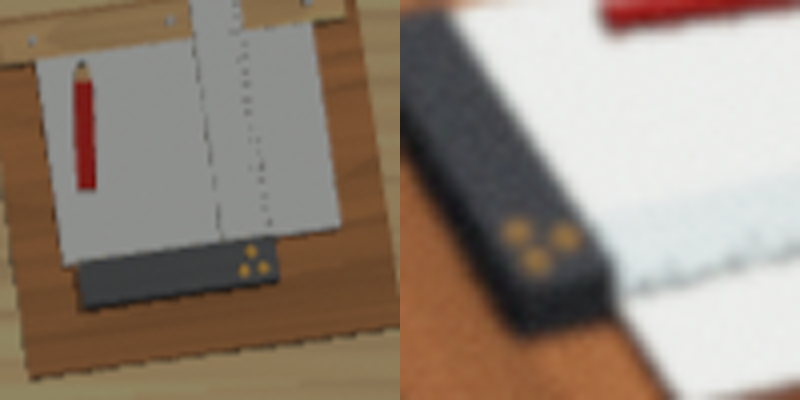

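Top view: the stock lies flush along the near edge, and the tick at about u=271/4 is hidden by, or right at, the blade's outer edge. I'll measure the lateral offset with 1-D edge profiles.

```bash
cat > m3.py <<'E'
from h import *
T=[.6247,-.0254,.1289]
cams=dict(top=snap('top'),side=snap('side'));print(manip.get_obs()['clock'])
# (name, x0,x1, y, z) in tile frame (z from board top)
F=[('tile R',-.07,.07,-.1,.009),('tile L',-.07,.07,.1,.009),('stock R top',-.105,-.078,-.05,.022),('stock L top',-.105,-.078,.09,.022),('stock R bot',-.105,-.078,-.05,.0),
('bladeR lath',.08,.1,-.05,.01225),('bladeL lath',.08,.1,-.014,.01225),('bladeR tile',-.03,.07,-.05,.01225),('bladeR tick',-.07,-.048,-.05,.01225),('bladeR tick low',-.07,-.048,-.05,.009)]
ds=np.arange(-.006,.0061,.00025)
for n,c in cams.items():
  g=c['image'].astype(float).mean(2)
  for f in F:
    pr=[]
    for d in ds:
      t=np.linspace(f[1],f[2],40);uv=proj(c,tf(T,np.c_[t,0*t+f[3]+d,0*t+f[4]],.012))
      pr.append(map_coordinates(g,[uv[:,1],uv[:,0]],order=3).mean())
    pr=np.array(pr);k=np.gradient(cv2.GaussianBlur(pr.reshape(-1,1),(0,0),2).ravel())
    i=np.argmax(abs(k)[2:-2])+2
    print(n,f[0],'edge at %.2f mm strength %.1f'%(1e3*ds[i],k[i]), np.round(pr[::4]).astype(int) if 'R' in f[0] else '')
E
python3 m3.py
```

```text
19.0
top tile R edge at 1.25 mm strength 3.2 [ 82  81  81  82  85  91 101 114 127 137 143 144 143]
top tile L edge at 0.50 mm strength -4.5 
top stock R top edge at 0.00 mm strength -1.0 [80 80 79 79 77 74 70 66 63 63 63 64 65]
top stock L top edge at 4.75 mm strength 1.5 
top stock R bot edge at -1.75 mm strength -1.1 [79 79 78 75 71 67 63 62 62 63 64 66 67]
top bladeR lath edge at -0.25 mm strength 1.6 [105 105 105 107 110 116 122 128 132 134 134 135 138]
top bladeL lath edge at -0.75 mm strength -2.6 
top bladeR tile edge at -0.25 mm strength -0.5 [143 143 143 142 141 140 138 136 135 135 136 137 137]
top bladeR tick edge at -0.25 mm strength -0.8 [143 143 143 142 141 139 136 133 132 134 136 139 140]
top bladeR tick low edge at -0.50 mm strength -0.8 [143 143 143 142 141 138 135 133 133 135 137 139 141]
side tile R edge at -1.75 mm strength 4.9 [ 92 101 114 132 151 171 189 205 217 225 230 233 235]
side tile L edge at 1.00 mm strength -2.9 
side stock R top edge at -1.00 mm strength 0.9 [47 48 49 52 55 59 62 66 69 71 74 77 79]
side stock L top edge at -4.25 mm strength 0.9 
side stock R bot edge at -1.00 mm strength -1.9 [102  98  92  86  79  71  64  57  50  45  41  38  36]
side bladeR lath edge at -1.25 mm strength 2.4 [149 151 156 164 173 183 192 201 208 214 218 220 221]
side bladeL lath edge at -0.50 mm strength -1.7 
side bladeR tile edge at -4.75 mm strength -1.7 [217 210 203 198 195 195 197 201 205 209 213 215 218]
side bladeR tick edge at -5.00 mm strength -1.8 [208 200 193 189 188 191 196 201 206 210 213 215 216]
side bladeR tick low edge at -2.50 mm strength -2.0 [229 224 218 210 202 194 189 187 188 192 197 202 205]
```

```bash
python3 - <<'E'
from h import *
import pickle
a,b=pickle.load(open('c1.pkl','rb'));T=[.6247,-.0254,.1289]
ds=np.arange(-.008,.0081,.0005)
a2,b2=snap('top'),snap('side')
for n,c,c2 in(('top',a,a2),('side',b,b2)):
  for cc in(c,c2):
    g=cc['image'].astype(float).mean(2);o=[]
    for d in ds:
      t=np.linspace(-.069,-.048,40);uv=proj(cc,tf(T,np.c_[t,0*t-.05+d,0*t+.009],.012));o.append(map_coordinates(g,[uv[:,1],uv[:,0]],order=3).mean())
    o=np.array(o);w=np.clip(o.max()-3-o,0,None);w=w**2;print(n,'centroid',(w@ds/w.sum()*1e3).round(2),o[::2].round().astype(int))
E
```

```text
top centroid 0.93 [143 143 143 143 143 140 132 118 104  97 104 120 136 145 147 144 143]
top centroid 1.65 [143 143 143 143 143 142 141 138 135 133 133 135 137 139 141 142 143]
side centroid -0.54 [233 231 228 223 218 212 207 204 204 207 212 219 225 229 232 234 234]
side centroid 1.64 [234 232 229 225 218 210 201 194 189 188 189 193 198 203 207 210 213]
```

The tick is fully hidden. All the cues agree that the blade edge is about 1.1 mm too far right, so I'll regrasp and shift it left.

Emit:
{"op": "step_arm", "data": {
  "moves": [
    [0.6, 5, -40, 0, 0, 0, 0],
    [0.4, 12, -85, 0, 0, 0, 0],
    [0.2, 18, -130, 0, 0, 0, 0],
    [0, 25, -180, 0, 0, 0, 0],
    [0, 32, -230, 0, 0, 0, 0],
    [0, 38, -265, 0, 0, 0, 0],
    [0, 39, -281, 0, 0, 0, 0],
    [0, 39, -281, -20, 0, 0, 0],
    [0, 39, -281, -40, 0, 0, 0],
    [0, 39, -281, -40, 0, 0, 0]
  ]
}}

```text
clock: 20.1
position: [0.5302, -0.0256, 0.0821]
ee_rot: [0.661, 0.75, -0.001, -0.001]
ft_force: [0.5, -0.5, 1.2]
grip_width: 0.995
grasp_force: 0.0
```

```bash
python3 - <<'E'
from h import *
o=manip.get_obs();r=R.from_quat(o['ee_rot']).as_matrix();print(o['clock'],o['position'],np.arctan2(r[1,1],r[0,1]),r[:2,2])
E
```

```text
20.1 [ 0.53017574 -0.02562623  0.08213859] 0.12623636399989724 [-0.00346943 -0.00059433]
```

Emit:
{"op": "step_arm", "data": {
  "moves": [
    [0, 2, 3.4, -20, 0, 0, 0],
    [0, 2, 3.4, -30, 0, 0, 0],
    [0, 2, 3.4, -30, 0, 0, 0],
    [0, 2, 3.4, -30, 0, 0, 0]
  ]
}}

```text
clock: 20.5
position: [0.5343, -0.021, 0.0545]
ee_rot: [0.66, 0.751, 0.0, 0.0]
ft_force: [0.1, 0.3, 0.8]
grip_width: 1.0
grasp_force: 0.0
```

```bash
python3 - <<'E'
from h import *
o=manip.get_obs();r=R.from_quat(o['ee_rot']).as_matrix();print(o['clock'],o['position'],np.arctan2(r[1,1],r[0,1]),r[:2,2])
E
```

```text
20.5 [ 0.53428711 -0.02104504  0.05451022] 0.1284123032607806 [ 4.55882920e-04 -9.83474661e-05]
```

Emit:
{"op": "step_arm", "data": {
  "moves": [
    [0, -2, -1.2, -10, 0, 0, 0],
    [0, -2, -1.2, -22, 0, 0, 0],
    [0, -2, -1.2, -28, 0, 0, 0],
    [0, -2, -1.2, -30, 0, 0, 0],
    [0, -2, -1.2, -30, 0, 0, 0],
    [0.4, -2, -1.2, -30, 0, 0, 0],
    [0.5, -2, -1.2, -30, 0, 0, 0],
    [0.6, -2, -1.2, -30, 0, 0, 0],
    [1, -2, -1.2, -30, 0, 0, 0],
    [1, -2, -1.2, -30, 0, 0, 0]
  ],
  "grip_force": 70
}}

```text
clock: 21.5
position: [0.5323, -0.0217, 0.0243]
ee_rot: [0.66, 0.751, 0.0, 0.0]
ft_force: [-2.3, 0.3, 5.7]
grip_width: 0.349
grasp_force: 69.8
```

Emit:
{"op": "step_arm", "data": {
  "moves": [
    [1, -0.5, -0.1, 0, 0, 0, 0],
    [1, -1, -0.1, 0, 0, 0, 0],
    [1, -1, -0.1, 0, 0, 0, 0]
  ]
}}

```text
clock: 21.8
position: [0.5322, -0.0217, 0.0243]
ee_rot: [0.66, 0.751, 0.001, 0.001]
ft_force: [4.2, 1.0, 4.4]
grip_width: 0.349
grasp_force: 69.5
```

```bash
python3 - <<'E'
from h import *
o=manip.get_obs();r=R.from_quat(o['ee_rot']).as_matrix();print(o['clock'],o['position'],np.arctan2(r[1,1],r[0,1]),r[:2,2],o['ft_force'])
E
```

```text
21.8 [ 0.53217659 -0.02173395  0.02430767] 0.12919932678316934 [0.00232308 0.00013544] [4.17854724 0.9808068  4.35672052]
```

Emit:
{"op": "step_arm", "data": {
  "moves": [
    [1, -0.5, -0.1, 0.2, 0, 0, 0],
    [1, -1, -0.1, 0.2, 0, 0, 0],
    [1, -1.1, 0.4, 0.2, 0, 0, 0],
    [1, -1.1, 0.9, 0.2, 0, 0, 0],
    [1, -1.1, 0.9, 0.2, 0, 0, 0]
  ]
}}

```text
clock: 22.3
position: [0.5305, -0.0217, 0.0243]
ee_rot: [0.66, 0.751, 0.0, 0.001]
ft_force: [4.7, -2.3, 5.7]
grip_width: 0.352
grasp_force: 69.7
```

```bash
python3 - <<'E'
from h import *
o=manip.get_obs();r=R.from_quat(o['ee_rot']).as_matrix();print(o['clock'],o['position'],np.arctan2(r[1,1],r[0,1]),r[:2,2],o['ft_force'])
E
```

```text
22.3 [ 0.53052824 -0.02174886  0.02428465] 0.128509550839147 [ 0.0011834  -0.00081543] [ 4.70183137 -2.33039857  5.68340299]
```

Emit:
{"op": "step_arm", "data": {
  "moves": [
    [1, 0, 0, 0.5, 0, 0, 0],
    [1, -0.1, 0.4, 0.6, 0, 0, 0],
    [1, -0.1, 0.6, 0.6, 0, 0, 0],
    [1, -0.1, 0.6, 0.6, 0, 0, 0]
  ]
}}

```text
clock: 22.7
position: [0.5294, -0.021, 0.0243]
ee_rot: [0.66, 0.751, -0.001, -0.0]
ft_force: [0.8, -4.6, 3.2]
grip_width: 0.347
grasp_force: 69.5
```

```bash
python3 - <<'E'
from h import *
o=manip.get_obs();r=R.from_quat(o['ee_rot']).as_matrix();print(o['clock'],o['position'],np.arctan2(r[1,1],r[0,1]),r[:2,2],o['ft_force'])
E
```

```text
22.7 [ 0.52941053 -0.0209595   0.02431275] 0.1284716640617931 [-0.00091098 -0.00058525] [ 0.77532404 -4.61943009  3.235234  ]
```

Emit:
{"op": "step_arm", "data": {
  "moves": [
    [1, 0.5, -0.4, 0, 0, 0, 0],
    [1, 1, -0.4, 0, 0, 0, 0],
    [1, 1.5, -0.3, 0, 0, 0, 0],
    [1, 2, -0.3, 0, 0, 0, 0],
    [1, 2, -0.3, 0, 0, 0, 0]
  ]
}}

```text
clock: 23.2
position: [0.5295, -0.021, 0.0243]
ee_rot: [0.66, 0.751, -0.002, -0.002]
ft_force: [-10.1, -3.7, 15.5]
grip_width: 0.348
grasp_force: 70.9
```

```bash
python3 - <<'E'
from h import *
o=manip.get_obs();r=R.from_quat(o['ee_rot']).as_matrix();P=o['position'];print(o['clock'],P,np.arctan2(r[1,1],r[0,1]),r[:2,2],o['ft_force'],'ey shift',1e3*((P[0]-.5323)*-.1285+(P[1]+.0217)*.9917))
E
```

```text
23.2 [ 0.52953482 -0.02095544  0.02428039] 0.1285697155581868 [-0.00519632  0.00039364] [-10.11717518  -3.67994724  15.4546586 ] ey shift 1.0937089240354771
```

Emit:
{"op": "step_arm", "data": {
  "moves": [
    [1, -0.5, 0, 0.5, 0, 0, 0],
    [1, -0.5, 0, 1, 0, 0, 0],
    [1, -0.5, 0, 1, 0, 0, 0]
  ]
}}

```text
clock: 23.5
position: [0.5304, -0.0199, 0.0246]
ee_rot: [0.66, 0.751, -0.001, -0.001]
ft_force: [-0.3, -0.1, -5.8]
grip_width: 0.348
grasp_force: 69.6
```

```bash
cat > o.py <<'E'
from h import *
o=manip.get_obs();r=R.from_quat(o['ee_rot']).as_matrix();P=o['position'];print(o['clock'],P,np.arctan2(r[1,1],r[0,1]),r[:2,2],o['ft_force'],'ey shift',1e3*((P[0]-.5323)*-.1285+(P[1]+.0217)*.9917))
E
python3 o.py
```

```text
23.5 [ 0.53036391 -0.01991782  0.02460574] 0.12982469028545543 [-0.00217687  0.00041543] [-0.27636707 -0.12912089 -5.78869295] ey shift 2.016179726256192
```

Emit:
{"op": "step_arm", "data": {
  "moves": [
    [1, 0.1, -0.5, 0, 0, 0, 0],
    [1, 0.1, -0.9, 0, 0, 0, 0],
    [1, 0.6, -0.8, 0, 0, 0, 0],
    [1, 1.1, -0.8, 0, 0, 0, 0],
    [1, 1.5, -0.7, 0, 0, 0, 0],
    [1, 1.5, -0.7, 0, 0, 0, 0],
    [1, 1.5, -0.7, 0, 0, 0, 0]
  ]
}}

```text
clock: 24.2
position: [0.5324, -0.0214, 0.0253]
ee_rot: [0.66, 0.751, -0.0, -0.0]
ft_force: [-3.9, -0.3, -4.0]
grip_width: 0.351
grasp_force: 69.9
```

```bash
python3 o.py
```

```text
24.2 [ 0.53235916 -0.02141216  0.02529417] 0.12901195368420035 [-1.09617535e-03 -2.13529401e-05] [-3.93740374 -0.29998382 -3.95838648] ey shift 0.2778450246605183
```

Emit:
{"op": "step_arm", "data": {
  "moves": [
    [1, -0.4, 0.4, 0, 0, 0, 0],
    [1, -0.6, 0.8, 0, 0, 0, 0],
    [1, -0.6, 0.8, 0, 0, 0, 0],
    [1, -0.6, 0.8, 0, 0, 0, 0],
    [1, -0.6, 0.8, 0, 0, 0, 0]
  ]
}}

```text
clock: 24.7
position: [0.5322, -0.0207, 0.0255]
ee_rot: [0.66, 0.751, -0.0, 0.0]
ft_force: [-2.2, -2.1, -6.5]
grip_width: 0.348
grasp_force: 69.7
```

```bash
python3 o.py
```

```text
24.7 [ 0.53223292 -0.02073232  0.0254749 ] 0.1289105565149783 [-0.00010132 -0.00015797] [-2.18912905 -2.0989067  -6.47864573] ey shift 0.9682669738707995
```

Emit:
{"op": "step_arm", "data": {
  "moves": [
    [1, 0, 0.1, -0.5, 0, 0, 0],
    [1, 0, 0.1, -1, 0, 0, 0],
    [1, 0, 0.1, -1.4, 0, 0, 0],
    [1, 0.5, 0.2, -1.5, 0, 0, 0],
    [1, 1, 0.3, -1.5, 0, 0, 0],
    [1, 1.6, 0.3, -1.5, 0, 0, 0],
    [1, 1.6, 0.3, -1.5, 0, 0, 0]
  ]
}}

```text
clock: 25.4
position: [0.5323, -0.0203, 0.0243]
ee_rot: [0.66, 0.751, -0.001, -0.002]
ft_force: [-15.2, -2.2, 12.2]
grip_width: 0.351
grasp_force: 71.6
```

```bash
python3 o.py
```

```text
25.4 [ 0.53230031 -0.0203364   0.02432003] 0.1287874212442067 [-0.00360768  0.00073079] [-15.16214696  -2.24692411  12.22422761] ey shift 1.3522379060577847
```

Emit:
{"op": "step_arm", "data": {
  "moves": [
    [1, -0.6, -0.2, 0.3, 0, 0, 0],
    [1, -1, -0.2, 0.7, 0, 0, 0],
    [0.6, -1, -0.2, 0.7, 0, 0, 0],
    [0.5, -1, -0.2, 0.7, 0, 0, 0],
    [0.3, -1, -0.2, 0.7, 0, 0, 0],
    [0.1, -1, -0.2, 0.7, 0, 0, 0],
    [0, -1, -0.2, 5, 0, 0, 0],
    [0, -1, -0.2, 20, 0, 0, 0],
    [0, -1, -0.2, 50, 0, 0, 0],
    [0, -1, -0.2, 90, 0, 0, 0]
  ]
}}

```text
clock: 26.4
position: [0.5321, -0.0207, 0.115]
ee_rot: [0.66, 0.751, -0.001, -0.0]
ft_force: [1.6, -0.3, -0.4]
grip_width: 0.999
grasp_force: 0.0
```

Emit:
{"op": "step_arm", "data": {
  "moves": [
    [0.2, -10, 40, 10, 0, 0, 0],
    [0.4, -20, 85, 10, 0, 0, 0],
    [0.6, -30, 130, 10, 0, 0, 0],
    [0.8, -40, 180, 10, 0, 0, 0],
    [0.8, -40, 220, 10, 0, 0, 0],
    [0.8, -40, 240, 10, 0, 0, 0],
    [0.8, -40, 240, 10, 0, 0, 0]
  ]
}}

```text
clock: 27.1
position: [0.4925, 0.2234, 0.1252]
ee_rot: [0.658, 0.753, 0.001, -0.0]
ft_force: [-0.4, -0.2, -0.1]
grip_width: 0.199
grasp_force: 0.0
```

```bash
cat > m4.py <<'E'
from h import *
import pickle,sys
a,b=pickle.load(open('c1.pkl','rb'));T=[.6247,-.0254,.1289]
ds=np.arange(-.008,.0081,.0005)
a2,b2=snap('top'),snap('side')
for n,c,c2 in(('top',a,a2),('side',b,b2)):
  for cc in(c,c2):
   for x0,x1 in((-.069,-.048),(-.03,.05)):
    g=cc['image'].astype(float).mean(2);o=[]
    for d in ds:
      t=np.linspace(x0,x1,60);uv=proj(cc,tf(T,np.c_[t,0*t-.05+d,0*t+.009],.012));o.append(map_coordinates(g,[uv[:,1],uv[:,0]],order=3).mean())
    o=np.array(o);print(n,o[::2].round().astype(int))
A=cv2.resize(a2['image'][95:195,275:375],None,fx=4,fy=4,interpolation=cv2.INTER_CUBIC)
B=cv2.resize(b2['image'][193:243,341:391],(400,400),interpolation=cv2.INTER_CUBIC)
cv2.imwrite('pics/'+sys.argv[1],np.hstack([A,B]))
E
python3 m4.py r2.png; python3 m3.py
```

```text
top [143 143 143 143 143 140 132 118 104  97 104 120 136 145 147 144 143]
top [143 143 143 143 143 143 143 143 143 143 143 143 143 143 143 143 143]
top [142 142 142 142 142 139 132 121 111 108 114 124 132 136 135 136 137]
top [142 142 142 142 142 142 142 141 138 136 133 133 134 136 137 137 138]
side [233 231 228 223 218 212 207 204 203 207 212 219 225 229 232 234 235]
side [236 236 235 235 235 235 235 236 236 236 236 235 235 235 235 235 235]
side [234 232 229 223 215 205 194 184 176 172 172 177 184 192 200 206 211]
side [236 235 234 233 231 228 223 217 210 204 199 196 196 199 202 206 210]
27.3
top tile R edge at 1.25 mm strength 3.2 [ 81  81  81  82  85  91 100 113 126 136 142 143 143]
top tile L edge at 0.50 mm strength -4.5 
top stock R top edge at 1.25 mm strength -1.0 [79 79 79 79 78 77 75 71 67 64 62 62 63]
top stock L top edge at 5.00 mm strength 1.1 
top stock R bot edge at -0.50 mm strength -1.0 [79 78 78 77 75 72 68 64 62 61 62 63 64]
top bladeR lath edge at 1.00 mm strength 1.7 [104 104 104 104 105 108 113 119 126 131 133 134 135]
top bladeL lath edge at 0.75 mm strength -2
[... 442 characters left out ...]
 -2.9 
side stock R top edge at 0.75 mm strength 0.9 [47 47 47 49 51 54 57 61 65 68 71 74 77]
side stock L top edge at -0.50 mm strength 1.0 
side stock R bot edge at 1.00 mm strength -2.0 [106 104 100  96  91  84  76  68  60  53  47  42  39]
side bladeR lath edge at 0.75 mm strength 2.2 [155 154 155 158 163 170 178 187 196 204 210 215 219]
side bladeL lath edge at 1.00 mm strength -1.8 
side bladeR tile edge at -3.75 mm strength -1.6 [226 221 215 208 202 198 197 198 200 204 209 212 216]
side bladeR tick edge at -5.00 mm strength -2.5 [201 190 180 174 172 174 180 187 196 203 210 214 217]
side bladeR tick low edge at -2.50 mm strength -2.8 [229 223 214 204 192 182 175 172 173 177 184 191 199]
```

View pics/r2.png

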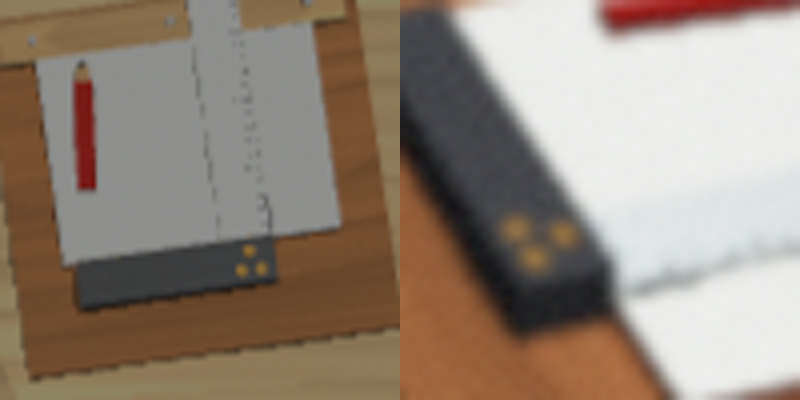

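Now the blade edge bisects the tick: about 55% of it is exposed in the top view, and the blade offset relative to the tile is about 0 mm. I'll finish with a gentle push from behind the middle of the stock to make sure it's flush.

Emit:
{"op": "step_arm", "data": {
  "moves": [
    [1, -5, -40, 0, 0, 0, 0],
    [1, -10, -85, 0, 0, 0, 0],
    [1, -11, -130, 0, 0, 0, 0],
    [1, -11, -175, 0, 0, 0, 0],
    [1, -11, -215, 0, 0, 0, 0],
    [1, -11, -240, 0, 0, 0, 0],
    [1, -11, -247, 0, 0, 0, 0],
    [1, -11, -247, -20, 0, 0, 0],
    [1, -11, -247, -40, 0, 0, 0],
    [1, -11, -247, -50, 0, 0, 0]
  ],
  "grip_force": 40
}}

```text
clock: 28.3
position: [0.4811, -0.0274, 0.0729]
ee_rot: [0.66, 0.751, -0.0, -0.001]
ft_force: [0.2, 0.5, -0.4]
grip_width: 0.0
grasp_force: 0.0
```

Emit:
{"op": "step_arm", "data": {
  "moves": [
    [1, 0, 0, 0, 0, 0, 0],
    [1, 0, 0, 0, 0, 0, 0]
  ]
}}

```text
clock: 28.5
position: [0.4822, -0.0274, 0.0745]
ee_rot: [0.66, 0.751, 0.0, 0.0]
ft_force: [-0.0, 0.7, -0.3]
grip_width: 0.0
grasp_force: 0.0
```

```bash
python3 o.py
```

```text
28.5 [ 0.48217082 -0.02741275  0.07453438] 0.12899750831911924 [ 3.03839384e-04 -7.01880784e-05] [-0.04624385  0.65383511 -0.27486846] ey shift 0.7762672484710447
```

Emit:
{"op": "step_arm", "data": {
  "moves": [
    [1, -1, 3.6, -20, 0, 0, 0],
    [1, -1, 3.6, -40, 0, 0, 0],
    [1, -1, 3.6, -50, 0, 0, 0],
    [1, -1, 3.6, -52.5, 0, 0, 0],
    [1, -1, 3.6, -52.5, 0, 0, 0],
    [1, 2, 4, -52.5, 0, 0, 0],
    [1, 5, 4.4, -52.5, 0, 0, 0],
    [1, 7, 4.6, -52.5, 0, 0, 0],
    [1, 9, 4.9, -52.5, 0, 0, 0],
    [1, 9, 4.9, -52.5, 0, 0, 0]
  ]
}}

```text
clock: 29.5
position: [0.4913, -0.0225, 0.0217]
ee_rot: [0.66, 0.751, 0.0, 0.0]
ft_force: [0.6, -0.0, 0.0]
grip_width: -0.0
grasp_force: 0.0
```

Emit:
{"op": "step_arm", "data": {
  "moves": [
    [1, 1, 0.1, 0, 0, 0, 0],
    [1, 2, 0.3, 0, 0, 0, 0],
    [1, 3, 0.4, 0, 0, 0, 0],
    [1, 4, 0.5, 0, 0, 0, 0],
    [1, 4, 0.5, 0, 0, 0, 0]
  ]
}}

```text
clock: 30.0
position: [0.4951, -0.0221, 0.0215]
ee_rot: [0.66, 0.751, 0.0, 0.0]
ft_force: [0.3, -0.3, 0.0]
grip_width: -0.004
grasp_force: 0.0
```

Emit:
{"op": "step_arm", "data": {
  "moves": [
    [1, 0.7, 0.1, 0, 0, 0, 0],
    [1, 1.4, 0.2, 0, 0, 0, 0],
    [1, 2.1, 0.3, 0, 0, 0, 0],
    [1, 2.8, 0.4, 0, 0, 0, 0],
    [1, 2.8, 0.4, 0, 0, 0, 0]
  ]
}}

```text
clock: 30.5
position: [0.4978, -0.0217, 0.0215]
ee_rot: [0.66, 0.751, 0.0, 0.0]
ft_force: [-0.8, -0.0, -0.6]
grip_width: -0.001
grasp_force: 0.0
```

Emit:
{"op": "step_arm", "data": {
  "moves": [
    [1, 0.7, 0.1, 0, 0, 0, 0],
    [1, 1.4, 0.2, 0, 0, 0, 0],
    [1, 2.1, 0.3, 0, 0, 0, 0],
    [1, 2.8, 0.4, 0, 0, 0, 0],
    [1, 3.2, 0.4, 0, 0, 0, 0]
  ]
}}

```text
clock: 31.0
position: [0.501, -0.0212, 0.0215]
ee_rot: [0.66, 0.751, 0.0, 0.0]
ft_force: [-0.4, -0.3, -0.0]
grip_width: 0.001
grasp_force: 0.0
```

Emit:
{"op": "step_arm", "data": {
  "moves": [
    [1, 0.5, 0.1, 0, 0, 0, 0],
    [1, 1, 0.1, 0, 0, 0, 0],
    [1, 1.5, 0.2, 0, 0, 0, 0],
    [1, 2, 0.3, 0, 0, 0, 0]
  ]
}}

```text
clock: 31.4
position: [0.5025, -0.0211, 0.0214]
ee_rot: [0.66, 0.751, -0.0, -0.0]
ft_force: [-3.3, -1.0, 3.2]
grip_width: -0.001
grasp_force: 1.8
```

Emit:
{"op": "step_arm", "data": {
  "moves": [
    [1, 0.4, 0.1, 0, 0, 0, 0],
    [1, 0.8, 0.1, 0, 0, 0, 0],
    [1, 1.2, 0.2, 0, 0, 0, 0],
    [1, 1.2, 0.2, 0, 0, 0, 0]
  ]
}}

```text
clock: 31.8
position: [0.5026, -0.0211, 0.0212]
ee_rot: [0.66, 0.751, -0.001, -0.001]
ft_force: [-8.7, -2.1, 4.9]
grip_width: 0.003
grasp_force: 4.0
```

Contact is solid and the stock no longer moves forward. One more small press, then retreat and check.

Emit:
{"op": "step_arm", "data": {
  "moves": [
    [1, 0.4, 0.1, 0, 0, 0, 0],
    [1, 0.8, 0.1, 0, 0, 0, 0],
    [1, 1.2, 0.2, 0, 0, 0, 0],
    [1, 1.2, 0.2, 0, 0, 0, 0]
  ]
}}

```text
clock: 32.2
position: [0.5028, -0.0211, 0.0209]
ee_rot: [0.66, 0.751, -0.002, -0.002]
ft_force: [-11.7, -1.2, 9.5]
grip_width: 0.002
grasp_force: 6.4
```

Emit:
{"op": "step_arm", "data": {
  "moves": [
    [1, -1.5, -0.2, 0, 0, 0, 0],
    [1, -4, -0.5, 0, 0, 0, 0],
    [1, -10, -1, 0, 0, 0, 0],
    [1, -22, -2, 10, 0, 0, 0],
    [1, -30, -4, 40, 0, 0, 0],
    [1, -35, 10, 80, 0, 0, 0],
    [1, -40, 50, 110, 0, 0, 0],
    [1, -40, 95, 120, 0, 0, 0],
    [1, -40, 140, 120, 0, 0, 0],
    [1, -40, 185, 120, 0, 0, 0]
  ]
}}

```text
clock: 33.2
position: [0.4654, 0.1666, 0.1425]
ee_rot: [0.66, 0.751, 0.001, 0.0]
ft_force: [1.1, -0.6, 0.0]
grip_width: -0.001
grasp_force: 0.0
```

Emit:
{"op": "step_arm", "data": {
  "moves": [
    [1, 0, 40, 0, 0, 0, 0],
    [1, 0, 60, 0, 0, 0, 0],
    [1, 0, 60, 0, 0, 0, 0],
    [1, 0, 60, 0, 0, 0, 0]
  ]
}}

```text
clock: 33.6
position: [0.4654, 0.2236, 0.1414]
ee_rot: [0.66, 0.751, -0.0, 0.0]
ft_force: [0.8, -0.3, 0.9]
grip_width: 0.001
grasp_force: 0.0
```

```bash
python3 m4.py r3.png; python3 m3.py | grep -v 'tile [RL]\|low\|L top'
```

```text
top [143 143 143 143 143 140 132 118 104  97 104 120 136 145 147 144 143]
top [143 143 143 143 143 143 143 143 143 143 143 143 143 143 143 143 143]
top [142 142 142 142 141 138 131 121 110 107 113 124 132 135 135 135 137]
top [142 141 141 141 141 141 141 140 138 135 132 132 132 134 136 137 137]
side [233 231 228 223 218 212 207 204 203 207 212 219 225 229 232 234 235]
side [236 236 235 235 235 235 235 236 236 236 236 235 235 235 235 235 235]
side [233 232 228 223 215 205 194 183 175 171 172 177 185 193 201 207 212]
side [235 235 234 233 230 227 222 216 210 204 199 197 197 200 203 207 211]
33.8
top stock R top edge at 1.50 mm strength -0.9 [79 79 79 78 78 76 74 71 67 64 62 62 63]
top stock R bot edge at -0.25 mm strength -0.9 [79 78 78 77 75 72 68 64 62 61 62 63 64]
top bladeR lath edge at 1.00 mm strength 1.7 [104 104 104 104 105 108 112 119 125 130 132 133 134]
top bladeL lath edge at 0.75 mm strength -2.9 
top bladeR tile edge at 1.00 mm strength -0.7 [142 142 142 141 141 141 139 136 133 132 133 135 136]
top bladeR tick edge at -0.75 mm strength -2.6 [142 142 141 139 134 124 113 108 111 121 130 135 135]
side stock R top edge at 0.75 mm strength 0.9 [47 47 48 50 52 54 57 61 64 68 70 73 76]
side stock R bot edge at 0.75 mm strength -2.0 [107 104 101  96  90  84  76  68  60  52  46  42  39]
side bladeR lath edge at 0.75 mm strength 2.2 [153 153 154 158 163 170 178 187 195 203 209 214 218]
side bladeL lath edge at 1.00 mm strength -1.7 
side bladeR tile edge at -3.50 mm strength -1.6 [226 221 215 208 202 198 197 198 201 204 209 212 215]
side bladeR tick edge at -4.75 mm strength -2.6 [203 191 181 174 172 174 180 188 197 204 210 215 217]
```

View pics/r3.png

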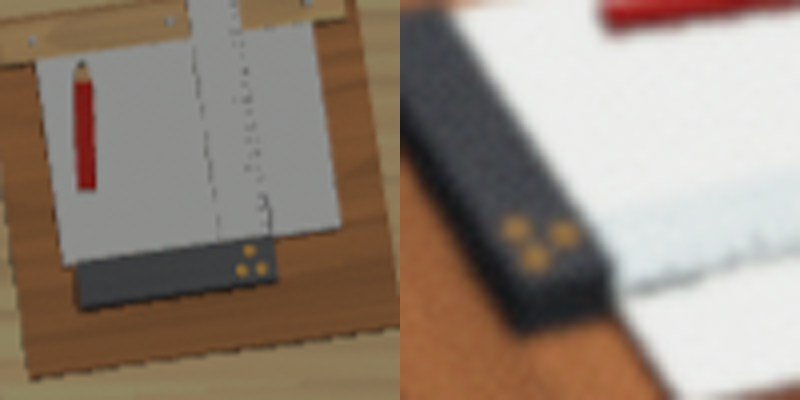

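The last picture shows the stock flush along the tile's near edge, the blade edge on the tick at about (268,215), and the tile tight to the lath. I'm handing in.

```bash
python3 -c "
from workcell import manip
print(manip.hand_in())"
```

```text
the job is handed in; nothing more can be done
None
```

I handed the job in at about 34 s: the tile is back against the lath, and the square lies flat and flush on its near edge with the blade edge on the pencil tick, to within about 0.5 mm by the cameras; I didn't touch the trowel.

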